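# Fill up the round shaker tray

### The job

Seven equal reagent bottles belong in the round white shaker tray, six round one in a hexagonal pattern, but two of the outer places are still empty. Take the two bottles of the same kind that stand loose on the bench and set one down upright in the middle of each empty place, lowering it onto its pad rather than dropping it, and let go of it. Do not shove the tray about.

Things in the scene. Friction and masses are not known exactly. Their poses are not given: they have to be found in the camera images.
- bottle_1_center (a point): A loose reagent bottle to load, like the five in the tray: round, 37 mm wide, 69 mm tall (body up to 48 mm, then a white screw cap, pink on top, 31 mm wide), 40 to 70 g. Point: on its axis, 34.5 mm above its foot; z up the axis. Stands beside the tray at least 40 mm from other loose things; a bigger bottle (43 mm wide, 86 mm tall) and a wider, lower jar (48 wide, 62 tall) are not wanted.
- bottle_2_center (a point): The other loose reagent bottle to load, exactly like the first; same point and axes. Either bottle may go to either empty place.
- tray: Loose white plastic round tray, 180 mm across, 3 mm wall, rim 14 mm high, floor 5 mm thick. Origin: centre of its underside. Seven round dark pads 44 mm wide: one in the middle, six round it 56 mm from it and from each other. Five hold bottles (fixed to the tray, tops 74 mm above the bench): the middle one and those at 60, 180, 240 and 300 degrees anticlockwise from its x axis.
- place_a (a point): An empty outer place of the tray: middle of its pad, on the tray's floor (5 mm above the bench), so a bottle standing here has its centre point 34.5 mm above it. z up, x horizontal, outwards from the tray's centre through this place, y along the rim. Neighbours stand 56 mm away inwards and 60 degrees either way round the rim; fingers that close along y have about 25 mm each beside the bottle.
- place_b (a point): The other empty outer place, 120 degrees anticlockwise (from above) round the tray from the first, with one bottle between them; same kind of point and axes (x outwards from the tray's centre through this place).
Mind the look-alikes: they are no part of the job. What is shaped like the part that bears bottle_2_center but yellow is not meant.

How it is judged (in metres and radians):
On the way, in this order (a step that is already met when the one before it is completed fails the run):
1. one bottle is lowered, still held, onto an empty place: upright, within 12 mm of its middle, its foot less than 12 mm above the pad (((horizontal distance between bottle_1_center and place_a below 0.012 m and angle between bottle_1_center's own z axis and vertical below 0.17 rad and z of bottle_1_center in the frame of place_a between 0.028 and 0.0465 m and contact force between the fingers and bottle_1 above 0.3 N) or (horizontal distance between bottle_1_center and place_b below 0.012 m and angle between bottle_1_center's own z axis and vertical below 0.17 rad and z of bottle_1_center in the frame of place_b between 0.028 and 0.0465 m and contact force between the fingers and bottle_1 above 0.3 N) or (horizontal distance between bottle_2_center and place_a below 0.012 m and angle between bottle_2_center's own z axis and vertical below 0.17 rad and z of bottle_2_center in the frame of place_a between 0.028 and 0.0465 m and contact force between the fingers and bottle_2 above 0.3 N) or (horizontal distance between bottle_2_center and place_b below 0.012 m and angle between bottle_2_center's own z axis and vertical below 0.17 rad and z of bottle_2_center in the frame of place_b between 0.028 and 0.0465 m and contact force between the fingers and bottle_2 above 0.3 N))), for 0.05 s.
2. with that one in place, the other bottle is lowered, still held, onto the other empty place in the same way (((horizontal distance between bottle_1_center and place_a below 0.012 m and angle between each of bottle_1_center, bottle_2_center's own z axis and vertical below 0.17 rad and z of bottle_1_center in the frame of place_a between 0.028 and 0.0465 m and horizontal distance between bottle_2_center and place_b below 0.012 m and z of bottle_2_center in the frame of place_b between 0.028 and 0.0465 m and (contact force between the fingers and bottle_1 above 0.3 N or contact force between the fingers and bottle_2 above 0.3 N)) or (horizontal distance between bottle_2_center and place_a below 0.012 m and angle between each of bottle_2_center, bottle_1_center's own z axis and vertical below 0.17 rad and z of bottle_2_center in the frame of place_a between 0.028 and 0.0465 m and horizontal distance between bottle_1_center and place_b below 0.012 m and z of bottle_1_center in the frame of place_b between 0.028 and 0.0465 m and (contact force between the fingers and bottle_1 above 0.3 N or contact force between the fingers and bottle_2 above 0.3 N)))), for 0.05 s.
At the end, for the whole second after the job is handed in: Each of the two empty places holds one of the two loose bottles: standing on the tray's floor, its axis within 12 mm of the middle of the place and within 10 degrees of upright (((horizontal distance between bottle_1_center and place_a below 0.012 m and angle between each of bottle_1_center, bottle_2_center's own z axis and vertical below 0.17 rad and z of bottle_1_center in the frame of place_a between 0.028 and 0.041 m and horizontal distance between bottle_2_center and place_b below 0.012 m and z of bottle_2_center in the frame of place_b between 0.028 and 0.041 m) or (horizontal distance between bottle_2_center and place_a below 0.012 m and angle between each of bottle_2_center, bottle_1_center's own z axis and vertical below 0.17 rad and z of bottle_2_center in the frame of place_a between 0.028 and 0.041 m and horizontal distance between bottle_1_center and place_b below 0.012 m and z of bottle_1_center in the frame of place_b between 0.028 and 0.041 m))); the robot touches nothing.
It fails at once if the tray is shoved: one of its empty places has moved more than 25 mm (distance of any of place_a, place_b from where it was at the start of the episode above 0.025 m).
It also fails if it takes over 59 s, if anything falls off the work surface, if the arm or the gripper's body presses on something with over 40 N, if the wrist force passes 120 N, or if a joint passes its speed limit or range.

### The arm

A 6-joint arm with a two-finger parallel gripper is mounted at the origin on a cart in front of the work surface, level with it; the furniture and walls round the work are solid. World frame = base frame: x ahead of the robot, y to its left, z up, the work surface at z = 0. Lengths are in mm, angles in degrees, forces in N, time in s.
With the tool pointing down it reaches from about 350 to 875 mm from the base axis. Payload 4.2 kg.
Tool frame: the origin (TCP) lies at the very end of the fingers, on their centre line; the grasp point (between the pads) lies 19 mm behind it; y points along the fingers, z is the direction in which the jaws open and shut, and the axes are right-handed (so a half turn about y gives the same grasp; the last joint's range is limited). The gripper opens to 85 mm and grips with 20 to 120 N. Pads are 22 mm wide; open, the fingers measure 114 mm over their backs; the gripper's body (76 mm by 85 mm) begins 54 mm behind the grasp point. The pads swing forward as they close: fully open they stand 13 mm farther back than shut.
Start: joints at [-53.594, 22.042, 0.453, 0, -68.411, -14.817], TCP at [229.98, -581.127, 231.312] pointing down, gripper open.
Joint ranges: [-179.83, 179.83], [-69.29, 118.12], [-61.27, 80.66], [-181.25, 117.63], [-171.15, -9.14], [-177.46, 177.46]. Speed limits (degrees/s): [159.86, 159.86, 180, 180, 180, 180].

### API

Orientations are given as [roll, pitch, yaw] about the fixed x, y, z axes, in that order (R = Rz(yaw) Ry(pitch) Rx(roll)).
In Python, from cell import r gives the robot as it stands.
- The arm moves only by the tool step_arm, never from a script. Its argument "targets" is a list that holds one entry, the list of rows, each a list of 7 numbers: the closure, from 0 (fully open) to 1 (shut), then the shift along the tool's x, y, z in m, then the turn, a rotation vector about the tool's x, y, z in rad. A call has 1 to 10 rows; each row shifts and turns the commanded pose from where the row before left it, along the tool's axes as they then stand; what a row does not reach is not made up. A row lasts 1/10 s, in which the tool goes at most 50 mm and 8.59 degrees, less where a joint would pass 70% of its speed; a pose out of reach is approached as far as the arm can. A call with a gripper value outside its range is refused whole. The fingers move at their own pace and stop on an object; "newtons" is the grip in N (left out, the last holds). Time passes only in rows, so rows that do not move let the fingers close. It gives the time, the measured TCP pose, the force and the opening at its end, in the units of the state.
- r.get_obs(): the state, without advancing time (a new reading comes with each control period).
- r.grab_frame(name): name is "scene" or "top" or "wrist"; returns a dict with "pixels" (480x640x3 uint8, red, green, blue), "fov_y" (degrees; the focal length in pixels is half the picture's height over the tangent of half this angle, whatever the lens; pixels are square), "cx", "cy" (the principal point, pixels), "distortion" ([k1, k2, p1, p2, k3] as OpenCV has them; the pictures are not rectified), "T" (4x4, takes a point from camera to world coordinates). Camera axes: x right, y down, z forward; pixel columns grow to the right and rows downward; lengths in mm; the calibration is good to about 2 mm. A picture is of the moment at which its call begins. There is no depth.
- r.finish_job(): hands the job in, once; it reports no verdict.
Trained networks look in a picture, given as the dict that the camera call returned (one of the last four; its "shot" number tells which), for a name from the list of things; names that differ only in an ending like _2 or _b are one class to them, and where a whole thing is asked for, a point or a joint stands for the part that bears it (a point fixed in the world has none). Each returns a list of dicts, best first, with "p" (0 to 1); they miss things now and then, are a little off and sometimes report something else, mostly with a low value. They report only what shows in the picture. A call takes as long as a camera call. They do not tell look-alikes from the thing itself.
- r.trace(thing, picture): "pixels" (480x640 bool, what is visible of it) and "location" ([column, row] in pixels, amid what is visible of it).
The state is a dict: "t": time; "joint_positions": joint angles; "joint_velocities": joint speeds; "effort": joint torques, N m; "tool_pos": TCP position; "orientation": TCP orientation; "wrist_force": force on the tool from outside, world axes, zero at the start; "ft_torque": the same for the moment, N m; "grip_width": finger opening in mm.
Only numpy, scipy, OpenCV 4.12 (cv2) and the standard library are available. Lean on these libraries where they do the work, as an engineer would, in place of code of your own. Each camera call takes 0.05 s, during which the arm holds its last target.

## Working session

There is one attempt and no reset: what is moved stays moved. The work goes in short steps, Python scripts to look and compute and a tool call to move; the robot and the scene stay as the last step left them, time stands still between calls to the robot, and variables do not carry over. Pictures are saved under pics/ and viewed, and the job is handed in when it is done.

Besides the shell and the picture viewer there is one more tool, called in YAML: its name, and indented under it one key for each argument. step_arm: Moves the arm, as the interface text tells. Its arguments: {"type":"object","properties":{"targets":{"type":"array"},"newtons":{"type":"number"}},"required":["targets"]}

```bash
mkdir -p pics; ls
python3 - <<'E'
from cell import r
import cv2, pickle
o=r.get_obs(); print({k:o[k] for k in('t','tool_pos','orientation','grip_width','joint_positions')})
for n in('scene','top'):
    f=r.grab_frame(n); pickle.dump(f,open(f'{n}0.pkl','wb'))
    cv2.imwrite(f'pics/{n}0.png',f['pixels'][:,:,::-1])
    print(n,f['fov_y'],f['cx'],f['cy'],f['distortion'],f['T'])
    for th in('bottle_1_center','tray','place_a'):
        try:
            for d in r.trace(th,f): print(th,d['p'],d['location'],d['pixels'].sum())
        except Exception as e: print(th,e)
E
```

```text
pics
{'t': 0.0, 'tool_pos': array([ 229.78380841, -580.59809453,  230.22361173]), 'orientation': array([-8.98747925e+01,  4.17376386e-03,  2.15803456e+01]), 'grip_width': 85.49732670861013, 'joint_positions': array([-5.35935307e+01,  2.20908062e+01,  3.80572166e-01, -3.01166878e-02,
       -6.84118756e+01, -1.48150175e+01])}
scene 48.73895984063503 312.0308115521099 236.19658984134037 [-0.12766459  0.          0.          0.          0.        ] [[-6.91364031e-01 -5.71206656e-01  4.42423702e-01 -4.66756627e+00]
 [-7.22343128e-01  5.33436969e-01 -4.40074318e-01  4.97489616e+02]
 [ 1.53682207e-02 -6.23833275e-01 -7.81406336e-01  9.10998979e+02]
 [ 0.00000000e+00  0.00000000e+00  0.00000000e+00  1.00000000e+00]]
bottle_1_center 0.88 [413.8, 184.3] 409
tray 0.88 [304.0, 219.7] 4314
place_a 0.88 [300.0, 220.6] 4288
top 56.101615799599244 318.7305107453635 238.59970282400147 [-0.0839418  0.         0.         0.         0.       ] [[-1.71987945e-03 -9.81482398e-01  1.91544628e-01  3.42283980e+02]
 [-9.99968938e-01  3.16131714e-03  7.21999419e-03 -1.70273447e+01]
 [-7.69183053e-03 -1.91526261e-01 -9.81457349e-01  9.06368053e+02]
 [ 0.00000000e+00  0.00000000e+00  0.00000000e+00  1.00000000e+00]]
bottle_1_center 0.73 [457.0, 271.9] 438
tray 0.67 [324.7, 222.8] 6075
place_a 0.62 [326.0, 220.7] 6063
place_a 0.58 [170.0, 261.2] 459
```

View pics/scene0.png

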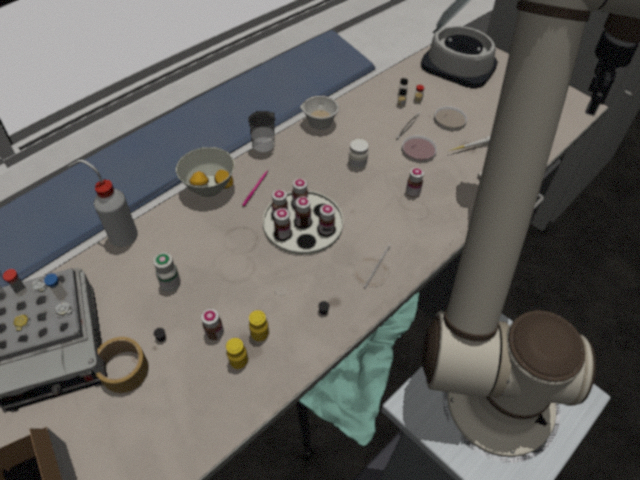

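View pics/top0.png

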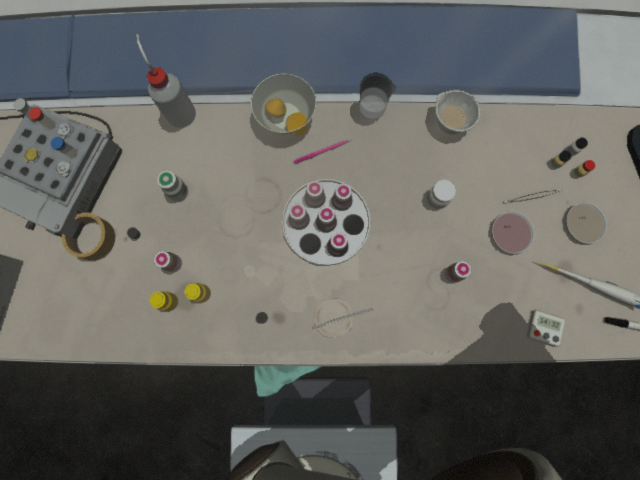

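The top view shows the wanted pink-capped bottles at (162,260) and (461,270), and the empty pads at (354,224) and (311,244). The green, white and yellow ones are decoys. Next I'll measure caps and pads in both cameras.

```bash
cat > h.py <<'E'
import numpy as np, cv2, pickle
def K(f):
    F=240/np.tan(np.radians(f['fov_y']/2)); return np.array([[F,0,f['cx']],[0,F,f['cy']],[0,0,1.]])
def onz(f,uv,z):
    uv=np.array(uv,float).reshape(-1,1,2)
    n=cv2.undistortPoints(uv,K(f),np.array(f['distortion'])).reshape(-1,2)
    T=np.array(f['T']); d=np.c_[n,np.ones(len(n))]@T[:3,:3].T; c=T[:3,3]
    return c+d*((z-c[2])/d[:,2])[:,None]
def proj(f,X):
    T=np.linalg.inv(np.array(f['T'])); rv,_=cv2.Rodrigues(T[:3,:3])
    return cv2.projectPoints(np.array(X,float).reshape(-1,1,3),rv,T[:3,3],K(f),np.array(f['distortion']))[0].reshape(-1,2)
def pink(f,amin=15):
    h=cv2.cvtColor(f['pixels'],cv2.COLOR_RGB2HSV)
    m=((h[...,0]>150)&(h[...,0]<178)&(h[...,1]>90)&(h[...,2]>70)).astype(np.uint8)
    m=cv2.morphologyEx(m,cv2.MORPH_CLOSE,np.ones((3,3)))
    n,l,s,c=cv2.connectedComponentsWithStats(m)
    out=[]
    for i in range(1,n):
        if s[i,4]>=amin:
            x,y,w,hh=s[i,:4]; out.append((c[i],s[i,4],(x+(w-1)/2,y+(hh-1)/2),(w,hh)))
    return out
E
python3 - <<'E'
from h import *
for n in('top','scene'):
    f=pickle.load(open(n+'0.pkl','rb'))
    for c,a,b,wh in pink(f): print(n,c.round(1),a,np.round(b,1),wh,'z69',onz(f,c,69)[0].round(1)[:2],'z74',onz(f,c,74)[0].round(1)[:2])
    x0,y0,x1,y1=(270,170,390,280) if n=='top' else (250,160,360,265)
    cv2.imwrite(f'pics/{n}crop.png',cv2.resize(f['pixels'][y0:y1,x0:x1,::-1],None,fx=5,fy=5,interpolation=cv2.INTER_CUBIC))
E
```

```text
top [318.  152.1] 178 [320.5 151.5] (np.int32(54), np.int32(22)) z69 [679.7  -9.7] z74 [677.7  -9.7]
top [314.2 187.6] 57 [314.  187.5] (np.int32(11), np.int32(10)) z69 [606.6  -2.2] z74 [605.   -2.3]
top [343.1 190.5] 72 [343.  190.5] (np.int32(11), np.int32(10)) z69 [600.4 -58.2] z74 [598.9 -58. ]
top [296.8 210.6] 63 [297.  210.5] (np.int32(11), np.int32(10)) z69 [560.7  31.1] z74 [559.3  30.8]
top [326.2 213.4] 73 [326.  213.5] (np.int32(11), np.int32(10)) z69 [554.8 -25.2] z74 [553.5 -25.2]
top [338.6 239.9] 84 [338.5 240. ] (np.int32(12), np.int32(11)) z69 [503.  -48.5] z74 [502.1 -48.3]
top [161.1 258.8] 79 [161. 259.] (np.int32(11), np.int32(11)) z69 [467.5 289.2] z74 [466.7 287.4]
top [462.7 268.7] 79 [463.  268.5] (np.int32(11), np.int32(12)) z69 [ 447.2 -281.8] z74 [ 446.5 -280.2]
scene [416.5 171.1] 36 [416.5 171. ] (np.int32(8), np.int32(5)) z69 [ 446.6 -282.5] z74 [ 443.9 -277.9]
scene [253.7 189.3] 121 [254.5 188.5] (np.int32(24), np.int32(34)) z69 [654.1  25.9] z74 [650.2  28.7]
scene [299.5 182.3] 46 [299.5 182. ] (np.int32(8), np.int32(7)) z69 [601.3 -62. ] z74 [597.7 -58.7]
scene [278.9 193.6] 45 [279.  193.5] (np.int32(9), np.int32(6)) z69 [606.9  -6.1] z74 [603.2  -3.1]
scene [302.7 200.9] 50 [303. 201.] (np.int32(9), np.int32(7)) z69 [555.9 -29.1] z74 [552.5 -25.9]
scene [326.9 208.5] 53 [327.  208.5] (np.int32(9), np.int32(8)) z69 [504.8 -51.8] z74 [501.8 -48.5]
scene [281.4 212.8] 56 [281.5 212.5] (np.int32(10), np.int32(8)) z69 [561.8  26.9] z74 [558.4  29.7]
scene [209.1 315.3] 75 [209.  315.5] (np.int32(11), np.int32(10)) z69 [466.8 288.2] z74 [464.  289.4]
```

```bash
ls pics
```

```text
scene0.png
scenecrop.png
top0.png
topcrop.png
```

View pics/topcrop.png

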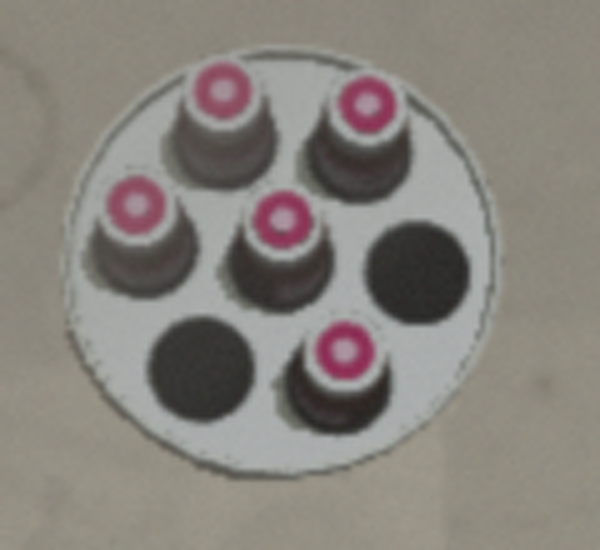

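Run:
```python
from h import *
from scipy.optimize import least_squares
F={n:pickle.load(open(n+'0.pkl','rb')) for n in('top','scene')}
obs={'top':[(326.2,213.4),(338.6,239.9),(296.8,210.6),(314.2,187.6),(343.1,190.5)]}
# order: centre,  then a(60),180,240,300 assigned from a at 144deg: 204,324,24,84
obs={'top':[(326.2,213.4),(338.6,239.9),(343.1,190.5),(314.2,187.6),(296.8,210.6)],
'scene':[(302.7,200.9),(326.9,208.5),(299.5,182.3),(278.9,193.6),(281.4,212.8)]}
def pts(p,z):
    a=p[2]+np.radians([60,180,240,300]); return np.r_[[[p[0],p[1],z]],np.c_[p[0]+56*np.cos(a),p[1]+56*np.sin(a),np.full(4,z)]]
fs=lambda p:np.concatenate([(proj(F[n],pts(p,74))-obs[n]).ravel() for n in obs])
s=least_squares(fs,[553,-25,np.radians(144)]); p=s.x
print(p[:2],np.degrees(p[2]),np.abs(s.fun).max())
for d in(0,120):
    a=p[2]+np.radians(d); X=[p[0]+56*np.cos(a),p[1]+56*np.sin(a),5]; print(np.round(X,1),[proj(F[n],X).round(1) for n in F],'jaw dir',np.degrees(a)+90)
```

```text
[553.09666683 -25.52386011] 144.10337933981228 0.4368122559029075
[507.7   7.3   5. ] [array([[310. , 243.7]]), array([[305.5, 241.3]])] jaw dir 234.10337933981228
[547.3 -81.2   5. ] [array([[353.2, 224.5]]), array([[321.9, 210.4]])] jaw dir 354.1033793398123
```

step_arm:
  targets:
    - [[0, 0, 0, 0, 0, -0.136, 0], [0, 0, 0, 0, 0, -0.136, 0], [0, 0, 0, 0, 0, -0.136, 0], [0, 0, 0, 0, 0, -0.136, 0], [0, 0, 0, 0, 0, -0.136, 0], [0, 0, 0, 0, 0, -0.136, 0], [0, 0, 0, 0, 0, -0.136, 0], [0, 0, 0, 0, 0, -0.136, 0], [0, 0, 0, 0, 0, 0, 0]]
  newtons: 30

```text
t: 1.3
tool_pos: [230.0, -581.1, 231.3]
orientation: [-90.0, 0.0, 83.9]
wrist_force: [0.8, 0.7, 0.6]
grip_width: 85.4
```

step_arm:
  targets:
    - [[0, 0.032, 0.012, -0.0184, 0, 0, 0], [0, 0.032, 0.012, -0.0184, 0, 0, 0], [0, 0.032, 0.012, -0.0184, 0, 0, 0], [0, 0.032, 0.012, -0.0184, 0, 0, 0], [0, 0.032, 0.012, -0.0184, 0, 0, 0], [0, 0.032, 0.012, -0.0184, 0, 0, 0], [0, 0.032, 0.012, -0.0184, 0, 0, 0], [0, 0.032, 0.012, -0.0184, 0, 0, 0], [0, 0.0325, 0.012, -0.0184, 0, 0, 0], [0, 0, 0, 0, 0, 0, 0]]

```text
t: 2.3
tool_pos: [426.5, -308.8, 122.0]
orientation: [-89.9, -0.1, 84.0]
wrist_force: [-0.7, -0.3, 1.2]
grip_width: 85.6
```

step_arm:
  targets:
    - [[0, 0.032, 0.0, -0.0184, 0, 0, 0], [0, 0, 0, 0, 0, 0, 0], [0, 0, 0, 0, 0, 0, 0], [0, 0, 0, 0, 0, 0, 0]]

```text
t: 2.7
tool_pos: [446.4, -282.5, 123.5]
orientation: [-90.0, 0.0, 83.8]
wrist_force: [0.9, -0.4, -0.2]
grip_width: 85.6
```

Run:
```python
from h import *
from cell import r
for n in('wrist','top'):
    f=r.grab_frame(n); pickle.dump(f,open(n+'1.pkl','wb'))
    cv2.imwrite(f'pics/{n}1.png',f['pixels'][:,:,::-1])
    for c,a,b,wh in pink(f): print(n,c.round(1),a,np.round(b,1),wh,'z69',onz(f,c,69)[0].round(1)[:2])
print(r.get_obs()['tool_pos'])
```

```text
wrist [305.8 254.1] 572 [309.5 257. ] (np.int32(40), np.int32(31)) z69 [ 449.3 -288. ]
wrist [308.6 279.6] 15 [309. 279.] (np.int32(13), np.int32(3)) z69 [ 449.5 -273.3]
top [318.  152.1] 179 [320.5 151.5] (np.int32(54), np.int32(22)) z69 [679.8  -9.8]
top [314.2 187.6] 57 [314.  187.5] (np.int32(11), np.int32(10)) z69 [606.6  -2.2]
top [343.1 190.5] 71 [343.  190.5] (np.int32(11), np.int32(10)) z69 [600.5 -58.2]
top [296.7 210.6] 66 [297.  210.5] (np.int32(11), np.int32(10)) z69 [560.6  31.2]
top [326.2 213.5] 75 [326.  213.5] (np.int32(11), np.int32(10)) z69 [554.7 -25.2]
top [338.8 239.9] 76 [339. 240.] (np.int32(11), np.int32(11)) z69 [503.1 -48.9]
top [161.1 258.8] 82 [161. 259.] (np.int32(11), np.int32(11)) z69 [467.5 289.1]
top [466.  268.4] 32 [466.  268.5] (np.int32(5), np.int32(10)) z69 [ 447.6 -288.1]
[ 446.265775   -282.6169805   123.41725766]
```

View pics/wrist1.png

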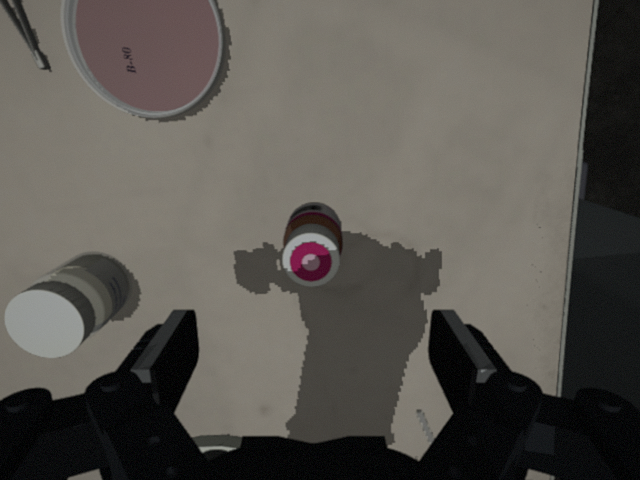

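step_arm:
  targets:
    - [[0, 0, 0.018, 0, 0, 0, 0], [0, 0, 0.02, 0, 0, 0, 0], [0, 0, 0.02, 0, 0, 0, 0], [0, 0, 0.02, 0, 0, 0, 0], [0, 0, 0.018, 0, 0, 0, 0], [0, 0, 0.012, 0, 0, 0, 0], [0, 0, 0, 0, 0, 0, 0], [0, 0, 0, 0, 0, 0, 0]]

```text
t: 3.6
tool_pos: [447.1, -282.3, 15.6]
orientation: [-90.0, 0.0, 83.9]
wrist_force: [-0.3, -0.6, -0.2]
grip_width: 85.8
```

step_arm:
  targets:
    - [[0.3, 0, 0, 0, 0, 0, 0], [0.4, 0, 0, 0, 0, 0, 0], [0.5, 0, 0, 0, 0, 0, 0], [0.6, 0, 0, 0, 0, 0, 0], [0.6, 0, 0, 0, 0, 0, 0], [0.7, 0, 0, 0, 0, 0, 0], [0.7, 0, 0, 0, 0, 0, 0], [0.7, 0, 0, 0, 0, 0, 0]]
  newtons: 25

```text
t: 4.4
tool_pos: [447.2, -282.0, 16.0]
orientation: [-90.0, 0.0, 84.0]
wrist_force: [-0.9, 0.3, 6.3]
grip_width: 34.5
```

step_arm:
  targets:
    - [[0.8, 0, 0, 0, 0, 0, 0], [0.8, 0, -0.005, 0, 0, 0, 0], [0.8, 0, -0.015, 0, 0, 0, 0], [0.8, 0, -0.025, 0, 0, 0, 0], [0.8, 0, -0.03, 0, 0, 0, 0], [0.8, 0, -0.03, 0, 0, 0, 0], [0.8, 0, -0.03, 0, 0, 0, 0], [0.8, 0, -0.01, 0, 0, 0, 0], [0.8, 0, 0, 0, 0, 0, 0]]

```text
t: 5.3
tool_pos: [447.5, -282.0, 161.5]
orientation: [-90.2, 0.0, 83.9]
wrist_force: [0.4, -0.2, -1.4]
grip_width: 34.7
```

Run:
```python
from h import *
from cell import r
ims=[]
for n in('wrist','scene'):
    f=r.grab_frame(n); pickle.dump(f,open(n+'2.pkl','wb'))
    ims.append(f['pixels'][:,:,::-1])
cv2.imwrite('pics/wrist2.png',ims[0]); cv2.imwrite('pics/scene2.png',cv2.resize(ims[1][50:270,300:560],None,fx=3,fy=3,interpolation=cv2.INTER_CUBIC)[:600])
f=r.grab_frame('top');pickle.dump(f,open('top2.pkl','wb'))
cv2.imwrite('pics/top2.png',cv2.resize(f['pixels'][180:330,400:600,::-1],None,fx=4,fy=4,interpolation=cv2.INTER_CUBIC))
o=r.get_obs();print(o['tool_pos'],o['wrist_force'],o['grip_width'])
```

```text
[ 445.7308998  -281.41412682  158.51745063] [-0.26927942  0.04842286 -0.90684389] 34.904946930919294
```

View pics/wrist2.png

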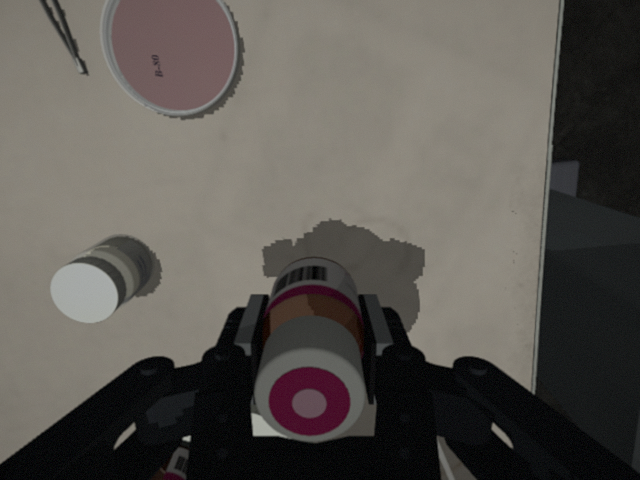

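View pics/scene2.png

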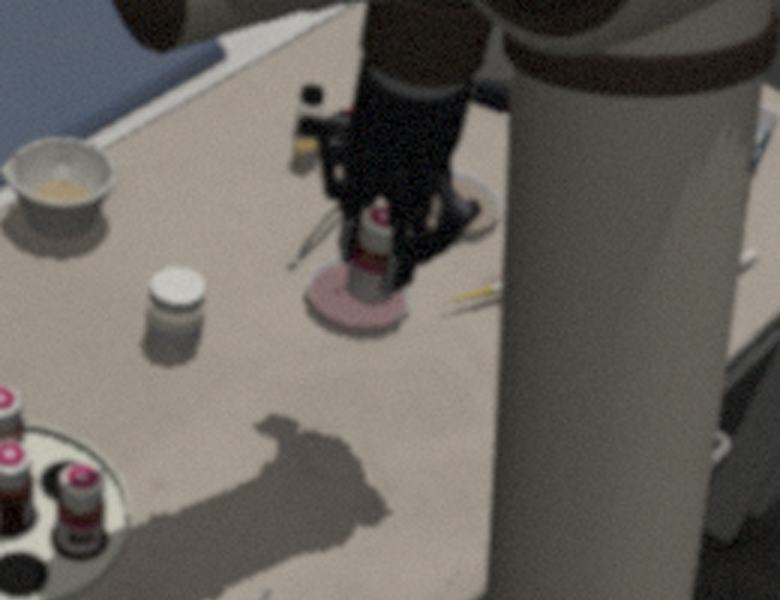

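View pics/top2.png

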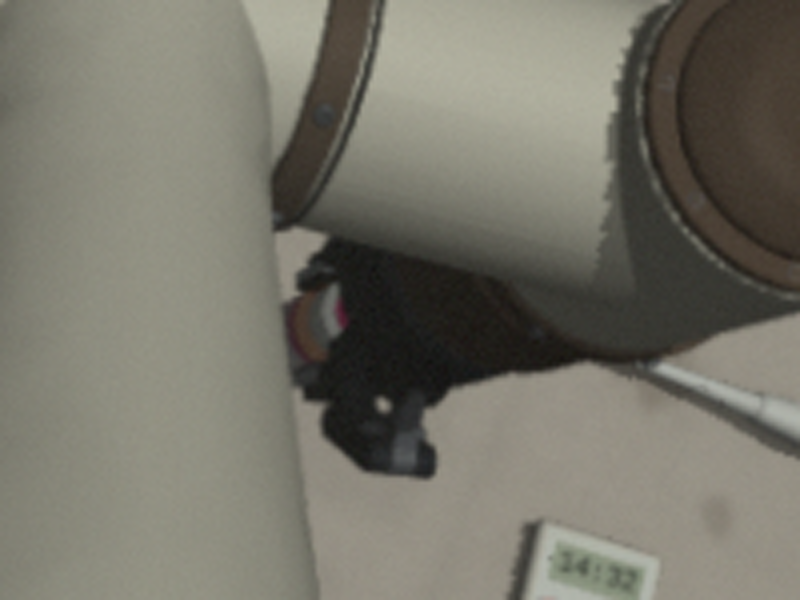

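```bash
cat > held.py <<'E'
from h import *
import sys
from scipy.spatial.transform import Rotation as Ro
f=pickle.load(open(sys.argv[1],'rb')); tx,ty,tz=map(float,sys.argv[2:5]); foot=tz-float(sys.argv[5])
for c,a,b,wh in pink(f):
    if a>1000: print(c,a,b,onz(f,c,foot+69)[0].round(1),onz(f,b,foot+69)[0].round(1))
im=f['pixels'][:,:,::-1].copy(); t=np.linspace(0,6.283,60)
for z,rr in((69,15.5),(48,18.5),(0,18.5)):
    cv2.polylines(im,[np.int32(proj(f,np.c_[tx+rr*np.cos(t),ty+rr*np.sin(t),np.full(60,foot+z)]).round())],True,(0,255,0),1)
cv2.imwrite(sys.argv[6],im)
E
python3 held.py wrist2.pkl 447 -282 160.5 15.5 pics/ov2.png
```

```text
[309.01044386 401.32869162] 3447 (np.float64(309.0), np.float64(401.5)) [ 447.8 -283.8  214. ] [ 447.9 -283.7  214. ]
```

View pics/ov2.png

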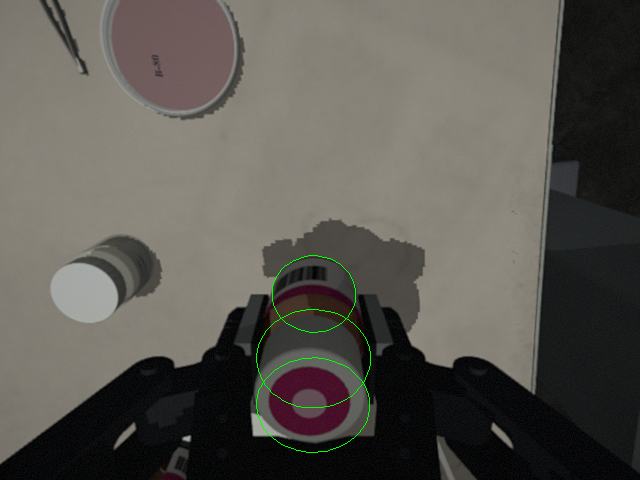

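step_arm:
  targets:
    - [[0.8, 0.01, 0, -0.0038, 0, 0, 0], [0.8, 0.025, 0, -0.0093, 0, 0, 0], [0.8, 0.03, 0, -0.0112, 0, 0, 0], [0.8, 0.03, 0, -0.0112, 0, 0, 0], [0.8, 0.03, 0, -0.0112, 0, 0, 0], [0.8, 0.03, 0, -0.0112, 0, 0, 0], [0.8, 0.03, 0, -0.0112, 0, 0, 0], [0.8, 0.02, 0, -0.0075, 0, 0, 0], [0.8, 0.0055, 0, -0.0018, 0, 0, 0], [0.8, 0, 0, 0, 0, 0, 0]]

```text
t: 6.45
tool_pos: [546.9, -79.9, 159.2]
orientation: [-89.9, 0.0, 84.0]
wrist_force: [-0.3, -0.3, -0.7]
grip_width: 34.7
```

step_arm:
  targets:
    - [[0.8, 0, 0.01, 0, 0, 0, 0], [0.8, 0, 0.02, 0, 0, 0, 0], [0.8, 0, 0.02, 0, 0, 0, 0], [0.8, 0, 0.01, 0, 0, 0, 0], [0.8, 0, 0, 0, 0, 0, 0], [0.8, 0, 0, 0, 0, 0, 0]]

```text
t: 7.05
tool_pos: [547.3, -81.4, 100.5]
orientation: [-90.0, 0.0, 83.9]
wrist_force: [0.4, 0.1, 0.0]
grip_width: 35.0
```

```bash
python3 - <<'E'
from h import *
from cell import r
for n in('wrist','top','scene'):
    f=r.grab_frame(n); pickle.dump(f,open(n+'3.pkl','wb')); cv2.imwrite(f'pics/{n}3.png',f['pixels'][:,:,::-1])
o=r.get_obs();print(o['t'],o['tool_pos'],o['wrist_force'],o['grip_width'])
E
python3 held.py wrist3.pkl 547.3 -81.2 100 15.5 pics/ov3.png
python3 - <<'E'
from h import *
f=pickle.load(open('wrist3.pkl','rb'))
im=cv2.imread('pics/ov3.png'); t=np.linspace(0,6.283,60)
for x,y in((547.3,-81.2),(507.7,7.3)):
    cv2.polylines(im,[np.int32(proj(f,np.c_[x+22*np.cos(t),y+22*np.sin(t),np.full(60,5)]).round())],True,(0,0,255),1)
cv2.imwrite('pics/ov3.png',im)
E
```

```text
7.2 [547.75253984 -80.95472666 101.30498679] [-0.20231265  0.30394444  0.41255348] 34.784930080701784
[ 71.16323529 332.36985294] 1360 (np.float64(70.0), np.float64(330.5)) [ 605.3 -111.4  153.5] [ 605.4 -111.9  153.5]
[309.06410618 400.52386332] 3541 (np.float64(309.0), np.float64(401.0)) [547.7 -83.8 153.5] [547.7 -83.7 153.5]
```

View pics/ov3.png

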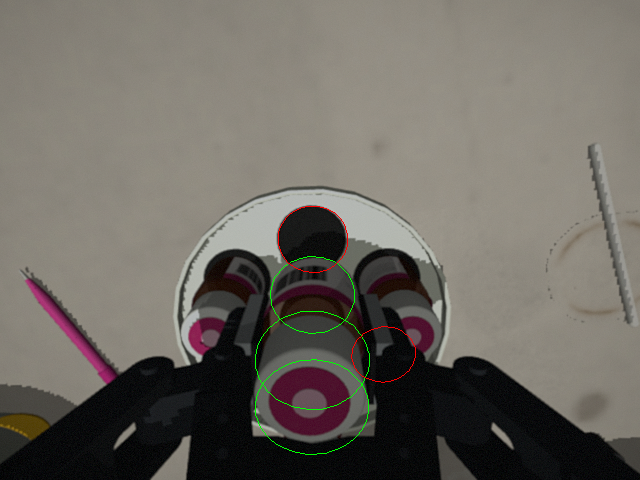

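View pics/scene3.png

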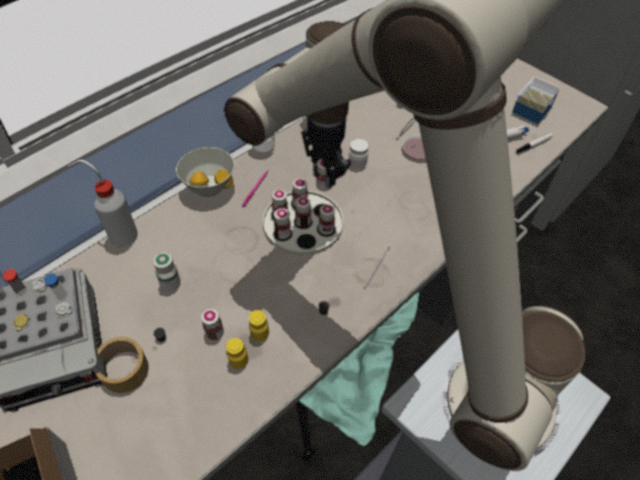

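step_arm:
  targets:
    - [[0.8, 0.001, 0.01, 0, 0, 0, 0], [0.8, 0, 0.02, 0, 0, 0, 0], [0.8, 0, 0.02, 0, 0, 0, 0], [0.8, 0, 0.015, 0, 0, 0, 0], [0.8, 0, 0.008, 0, 0, 0, 0], [0.8, 0, 0.003, 0, 0, 0, 0], [0.8, 0, 0, 0, 0, 0, 0], [0.8, 0, 0, 0, 0, 0, 0]]

```text
t: 8.0
tool_pos: [547.6, -80.3, 24.7]
orientation: [-90.1, 0.0, 83.9]
wrist_force: [0.3, -4.5, 0.4]
grip_width: 34.6
```

step_arm:
  targets:
    - [[0.8, 0, 0.001, 0, 0, 0, 0], [0.8, 0, 0.001, 0, 0, 0, 0], [0.8, 0, 0, 0, 0, 0, 0], [0.8, 0, 0, 0, 0, 0, 0]]

```text
t: 8.4
tool_pos: [547.7, -80.4, 23.1]
orientation: [-90.1, 0.0, 83.9]
wrist_force: [-0.3, -5.9, 2.1]
grip_width: 35.1
```

Run:
```python
from h import *
from cell import r
for n in('wrist','top','scene'):
    f=r.grab_frame(n); pickle.dump(f,open(n+'4.pkl','wb')); cv2.imwrite(f'pics/{n}4.png',f['pixels'][:,:,::-1])
    if n=='scene': cv2.imwrite(f'pics/{n}4.png',cv2.resize(f['pixels'][130:280,230:430,::-1],None,fx=4,fy=4,interpolation=cv2.INTER_CUBIC))
    if n!='wrist':
        for c,a,b,wh in pink(f): print(n,c.round(1),a,'z74',onz(f,c,74)[0].round(1)[:2])
    else: print(f['T'])
o=r.get_obs();print(o['t'],o['tool_pos'],o['wrist_force'],o['ft_torque'],o['grip_width'])
```

```text
[[-9.94285518e-01  1.01143168e-01  3.41521333e-02  5.38733873e+02]
 [ 1.06737202e-01  9.47477092e-01  3.01486865e-01 -1.57593613e+02]
 [-1.86502750e-03  3.03409327e-01 -9.52858490e-01  1.65730205e+02]
 [ 0.00000000e+00  0.00000000e+00  0.00000000e+00  1.00000000e+00]]
top [333.8 145.6] 63 z74 [691.2 -40.9]
top [326.1 214. ] 65 z74 [552.5 -25. ]
top [338.  239.9] 80 z74 [502.2 -47.2]
top [161.1 258.8] 82 z74 [466.7 287.3]
scene [251.  193.2] 95 z74 [645.3  40.3]
scene [299.6 182.5] 45 z74 [597.2 -58.5]
scene [278.8 193.6] 44 z74 [603.3  -2.9]
scene [302.5 200.9] 50 z74 [552.7 -25.7]
scene [326.9 208.3] 55 z74 [502.2 -49. ]
scene [281.1 212.8] 45 z74 [558.7  30.2]
scene [209.1 315.3] 75 z74 [464.  289.4]
8.55 [547.64743967 -80.43736542  23.03737259] [-0.49756457 -5.72977871  1.63360347] [-1.56367281 -0.08574841  0.15532181] 34.932192365443264
```

View pics/wrist4.png

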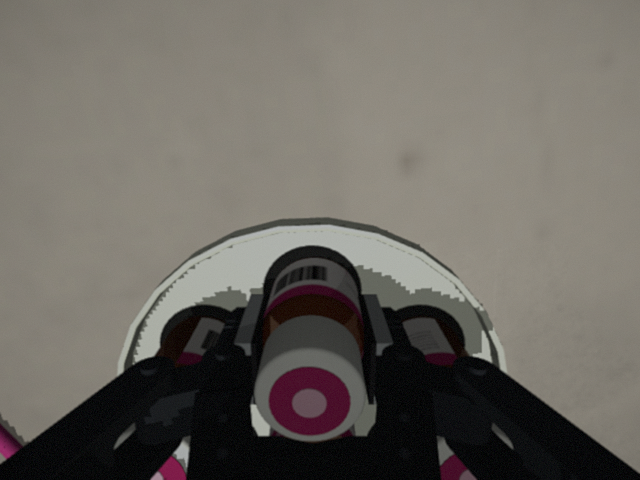

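View pics/scene4.png

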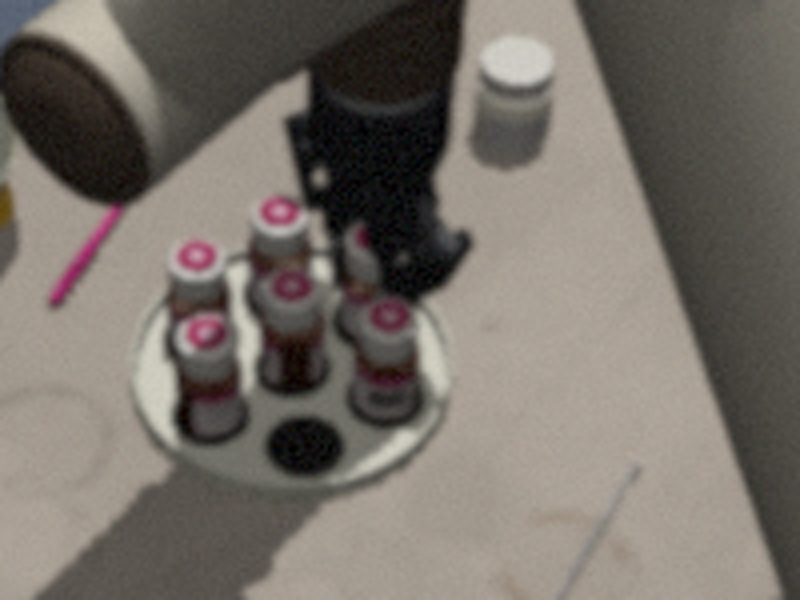

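step_arm:
  targets:
    - [[0.8, -0.0015, 0, 0, 0, 0, 0], [0.8, -0.0015, 0, 0, 0, 0, 0], [0.8, 0, 0, 0, 0, 0, 0]]

```text
t: 8.85
tool_pos: [546.8, -82.6, 22.2]
orientation: [-90.0, -0.0, 83.9]
wrist_force: [0.3, -0.2, 0.8]
grip_width: 34.5
```

step_arm:
  targets:
    - [[0.8, 0, 0.001, 0, 0, 0, 0], [0.8, 0, 0.001, 0, 0, 0, 0], [0.8, 0, 0, 0, 0, 0, 0]]

```text
t: 9.15
tool_pos: [547.0, -82.6, 21.0]
orientation: [-90.0, 0.0, 84.0]
wrist_force: [-0.8, 1.4, 5.9]
grip_width: 34.7
```

step_arm:
  targets:
    - [[0.55, 0, 0, 0, 0, 0, 0], [0.53, 0, 0, 0, 0, 0, 0], [0.5, 0, 0, 0, 0, 0, 0], [0.5, 0, 0, 0, 0, 0, 0]]

```text
t: 9.55
tool_pos: [546.8, -82.8, 20.1]
orientation: [-90.0, 0.0, 83.9]
wrist_force: [-0.0, -1.0, -0.8]
grip_width: 42.6
```

step_arm:
  targets:
    - [[0.47, 0, 0, 0, 0, 0, 0], [0.47, 0, 0, 0, 0, 0, 0], [0.47, 0, -0.005, 0, 0, 0, 0], [0.47, 0, -0.015, 0, 0, 0, 0], [0.47, 0, -0.03, 0, 0, 0, 0], [0.47, 0, -0.04, 0, 0, 0, 0], [0.47, 0, -0.04, 0, 0, 0, 0], [0.47, 0, -0.03, 0, 0, 0, 0], [0.2, 0, 0, 0, 0, 0, 0], [0, 0, 0, 0, 0, 0, 0]]

```text
t: 10.55
tool_pos: [546.8, -82.7, 181.2]
orientation: [-90.1, -0.1, 83.9]
wrist_force: [-0.8, 0.7, -0.2]
grip_width: 72.7
```

Run:
```python
from h import *
from cell import r
for n in('wrist','top','scene'):
    f=r.grab_frame(n); pickle.dump(f,open(n+'5.pkl','wb')); cv2.imwrite(f'pics/{n}5.png',f['pixels'][:,:,::-1])
    if n=='scene': cv2.imwrite(f'pics/{n}5.png',cv2.resize(f['pixels'][130:280,230:430,::-1],None,fx=4,fy=4,interpolation=cv2.INTER_CUBIC))
    for c,a,b,wh in pink(f): print(n,c.round(1),a,'z74',onz(f,c,74)[0].round(1)[:2])
o=r.get_obs();print(o['t'],o['tool_pos'],o['wrist_force'],o['grip_width'],o['joint_positions'].round())
```

```text
wrist [311.1 231.2] 674 z74 [547.8 -84.5]
wrist [131.4 289.8] 908 z74 [674.9 -55.8]
wrist [240.7 274.1] 608 z74 [598.8 -59.3]
wrist [383.1 274.2] 620 z74 [502.5 -48.9]
wrist [312.1 311. ] 544 z74 [553.4 -26.3]
wrist [245.1 345.5] 512 z74 [604.6  -3.8]
wrist [312.1 378.3] 468 z74 [559.4  29.1]
top [313.9 187.4] 63 z74 [605.3  -1.8]
top [342.2 190.7] 52 z74 [598.6 -56.3]
top [296.6 210.6] 68 z74 [559.2  31.3]
top [325.9 213.6] 65 z74 [553.1 -24.7]
top [352.7 216.4] 16 z74 [547.6 -75.5]
top [338.1 239.9] 78 z74 [502.1 -47.3]
top [161.1 258.8] 79 z74 [466.7 287.4]
scene [253.8 189.2] 120 z74 [650.4  28.2]
scene [299.4 182.4] 41 z74 [597.6 -58.4]
scene [323.8 189.1] 38 z74 [546.5 -83.5]
scene [278.8 193.6] 45 z74 [603.5  -2.9]
scene [302.8 201.3] 44 z74 [551.6 -25.4]
scene [326.9 208.3] 54 z74 [502.2 -49. ]
scene [281.3 212.9] 57 z74 [558.2  30.1]
scene [209.1 315.4] 76 z74 [464.  289.5]
10.7 [545.92233474 -82.90875422 178.96469769] [-0.25748223  0.67988668  0.26121629] 85.4405645024276 [  8.  18. -14.  -0. -58. -14.]
```

View pics/wrist5.png

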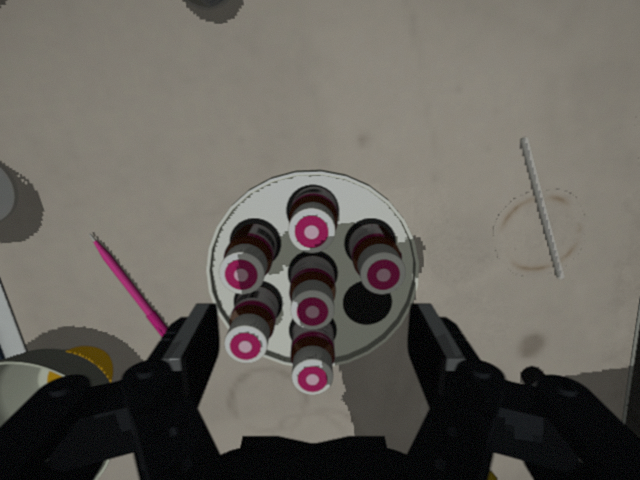

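View pics/scene5.png

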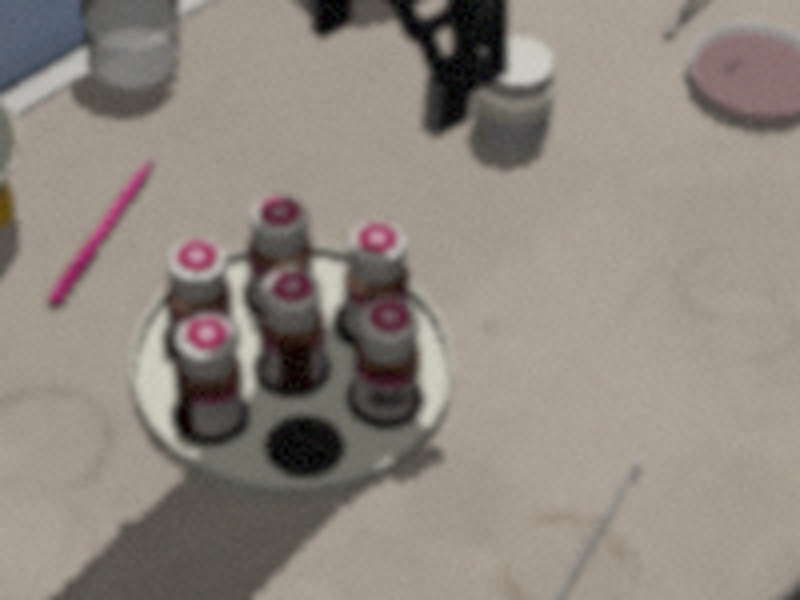

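step_arm:
  targets:
    - [[0.25, 0, 0, 0, 0, -0.1313, 0], [0.25, 0, 0, 0, 0, -0.1313, 0], [0.25, 0, 0, 0, 0, -0.1313, 0], [0.25, 0, 0, 0, 0, -0.1313, 0], [0.25, 0, 0, 0, 0, -0.1313, 0], [0.25, 0, 0, 0, 0, -0.1313, 0], [0.25, 0, 0, 0, 0, -0.1313, 0], [0.25, 0, 0, 0, 0, -0.1313, 0], [0.25, 0, 0, 0, 0, 0, 0]]

```text
t: 11.6
tool_pos: [546.2, -82.9, 178.9]
orientation: [-89.9, -0.1, 144.1]
wrist_force: [0.1, -0.5, 0.2]
grip_width: 64.1
```

step_arm:
  targets:
    - [[0.25, 0.0157, 0, -0.0141, 0, 0, 0], [0.25, 0.0314, 0, -0.0282, 0, 0, 0], [0.25, 0.0314, 0, -0.0282, 0, 0, 0], [0.25, 0.0314, 0, -0.0282, 0, 0, 0], [0.25, 0.0314, 0, -0.0282, 0, 0, 0], [0.25, 0.0314, 0, -0.0282, 0, 0, 0], [0.25, 0.0314, 0, -0.0282, 0, 0, 0], [0.25, 0.0314, 0, -0.0282, 0, 0, 0], [0.25, 0.0314, 0, -0.0282, 0, 0, 0], [0.25, 0.0154, 0, -0.0144, 0, 0, 0]]

```text
t: 12.6
tool_pos: [466.2, 291.2, 179.5]
orientation: [-89.9, -0.0, 144.1]
wrist_force: [0.8, -0.2, 0.2]
grip_width: 63.7
```

step_arm:
  targets:
    - [[0.25, 0, 0.02, 0, 0, 0, 0], [0.25, 0, 0.03, 0, 0, 0, 0], [0.25, 0, 0.015, 0, 0, 0, 0], [0.25, 0, 0, 0, 0, 0, 0], [0.25, 0, 0, 0, 0, 0, 0]]

```text
t: 13.1
tool_pos: [467.3, 288.5, 115.1]
orientation: [-90.0, 0.0, 144.0]
wrist_force: [0.1, 1.0, -0.0]
grip_width: 63.9
```

Run:
```python
from h import *
from cell import r
for n in('wrist','top'):
    f=r.grab_frame(n); pickle.dump(f,open(n+'6.pkl','wb')); cv2.imwrite(f'pics/{n}6.png',f['pixels'][:,:,::-1])
    for c,a,b,wh in pink(f): print(n,c.round(1),a,'z69',onz(f,c,69)[0].round(1)[:2],onz(f,b,69)[0].round(1)[:2])
o=r.get_obs();print(o['t'],o['tool_pos'],o['orientation'],o['grip_width'])
```

```text
wrist [312.4 266.3] 1101 z69 [468.4 287.9] [468.5 288.2]
top [318.  152.1] 179 z69 [679.8  -9.8] [681.  -14.7]
top [314.  187.4] 56 z69 [606.8  -1.9] [606.7  -1.9]
top [342.9 190.6] 69 z69 [600.3 -57.9] [600.4 -58. ]
top [296.6 210.7] 63 z69 [560.5  31.5] [560.8  31.7]
top [325.9 213.5] 73 z69 [554.6 -24.8] [554.6 -24.9]
top [356.8 216.4] 78 z69 [548.6 -83.7] [549.5 -84.2]
top [338. 240.] 81 z69 [502.8 -47.4] [502.9 -47.3]
top [163.  255.9] 27 z69 [473.1 285.8] [471.9 286.7]
13.2 [467.78487025 288.93172543 116.27622549] [-9.01021693e+01  3.02123859e-02  1.44064151e+02] 63.683834156345974
```

View pics/wrist6.png

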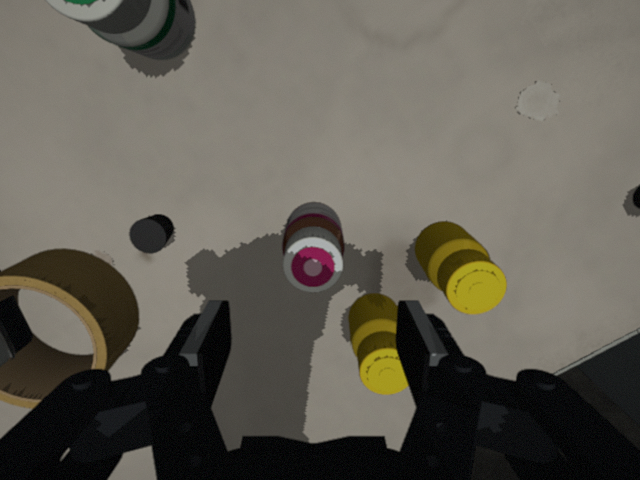

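Run:
```python
from h import *
for n in('top0','wrist6','scene0'):
    f=pickle.load(open(n+'.pkl','rb'))
    h=cv2.cvtColor(f['pixels'],cv2.COLOR_RGB2HSV)
    m=((h[...,0]>24)&(h[...,0]<34)&(h[...,1]>150)&(h[...,2]>150)).astype(np.uint8)
    k,l,s,c=cv2.connectedComponentsWithStats(m)
    for i in range(1,k):
        if s[i,4]>60:
            for z in(60,69):
                p=onz(f,c[i],z)[0][:2]; d=p-[467.5,288.5]; a=np.radians(144.1)
                print(n,c[i].round(),s[i,4],z,p.round(),'tool x,z',round(d@[np.cos(a),np.sin(a)]),round(d@[-np.sin(a),np.cos(a)]))
```

```text
top0 [192. 291.] 186 60 [407. 229.] tool x,z 14 83
top0 [192. 291.] 186 69 [407. 226.] tool x,z 13 86
top0 [157. 299.] 183 60 [391. 296.] tool x,z 66 39
top0 [157. 299.] 183 69 [391. 292.] tool x,z 65 42
wrist6 [477. 288.] 2263 60 [403. 225.] tool x,z 15 89
wrist6 [477. 288.] 2263 69 [409. 226.] tool x,z 11 85
wrist6 [383. 373.] 1491 60 [387. 296.] tool x,z 70 41
wrist6 [383. 373.] 1491 69 [394. 294.] tool x,z 63 39
scene0 [257. 317.] 163 60 [408. 224.] tool x,z 10 87
scene0 [257. 317.] 163 69 [404. 227.] tool x,z 15 87
scene0 [234. 345.] 185 60 [392. 290.] tool x,z 62 43
scene0 [234. 345.] 185 69 [388. 292.] tool x,z 66 43
```

Run:
```python
from h import *
f=pickle.load(open('top0.pkl','rb'))
cv2.imwrite('pics/y.png',cv2.resize(f['pixels'][240:320,130:230,::-1],None,fx=7,fy=7,interpolation=cv2.INTER_CUBIC))
```

```text
(no output)
```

View pics/y.png

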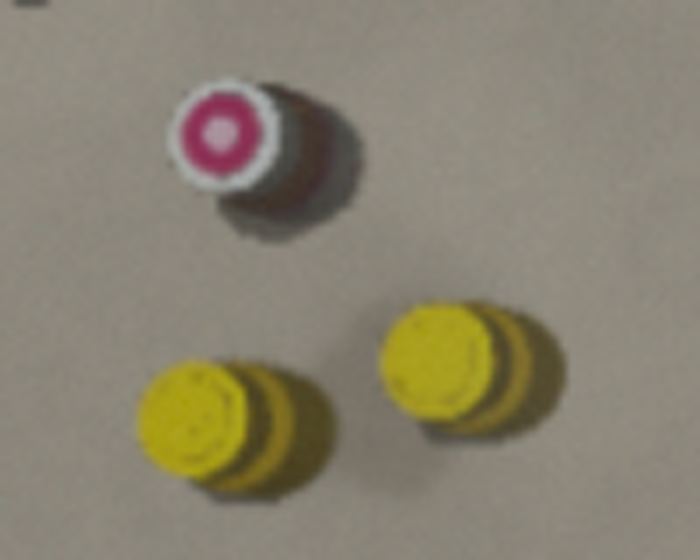

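The yellow look-alike stands 86 mm away, right along the jaw line. I'll turn 46° for this pick to keep the fingers clear of it.

step_arm:
  targets:
    - [[0.25, 0, 0, 0, 0, -0.134, 0], [0.25, 0, 0, 0, 0, -0.134, 0], [0.25, 0, 0, 0, 0, -0.134, 0], [0.25, 0, 0, 0, 0, -0.134, 0], [0.25, 0, 0, 0, 0, -0.134, 0], [0.25, 0, 0, 0, 0, -0.134, 0], [0.25, 0, 0, 0, 0, 0, 0], [0.25, 0, 0, 0, 0, 0, 0]]

```text
t: 14.0
tool_pos: [467.5, 288.8, 116.2]
orientation: [-90.1, 0.1, -170.0]
wrist_force: [1.0, -0.5, -0.4]
grip_width: 63.7
```

step_arm:
  targets:
    - [[0.25, 0, 0.018, 0, 0, 0, 0], [0.25, 0, 0.02, 0, 0, 0, 0], [0.25, 0, 0.02, 0, 0, 0, 0], [0.25, 0, 0.02, 0, 0, 0, 0], [0.25, 0, 0.016, 0, 0, 0, 0], [0.25, 0, 0.006, 0, 0, 0, 0], [0.25, 0, 0, 0, 0, 0, 0], [0.25, 0, 0, 0, 0, 0, 0]]

```text
t: 14.8
tool_pos: [467.7, 289.0, 16.1]
orientation: [-90.0, 0.1, -169.9]
wrist_force: [-0.6, 0.1, 0.2]
grip_width: 63.8
```

step_arm:
  targets:
    - [[0.4, 0, 0, 0, 0, 0, 0], [0.5, 0, 0, 0, 0, 0, 0], [0.6, 0, 0, 0, 0, 0, 0], [0.7, 0, 0, 0, 0, 0, 0], [0.7, 0, 0, 0, 0, 0, 0], [0.8, 0, 0, 0, 0, 0, 0], [0.8, 0, 0, 0, 0, 0, 0]]

```text
t: 15.5
tool_pos: [467.5, 288.7, 16.2]
orientation: [-90.0, 0.1, -169.8]
wrist_force: [-0.7, -0.5, 6.7]
grip_width: 35.1
```

step_arm:
  targets:
    - [[0.8, 0, -0.005, 0, 0, 0, 0], [0.8, 0, -0.015, 0, 0, 0, 0], [0.8, 0, -0.025, 0, 0, 0, 0], [0.8, 0, -0.03, 0, 0, 0, 0], [0.8, 0, -0.03, 0, 0, 0, 0], [0.8, 0, -0.03, 0, 0, 0, 0], [0.8, 0, -0.01, 0, 0, 0, 0], [0.8, 0, 0, 0, 0, 0, 0]]

```text
t: 16.3
tool_pos: [467.5, 289.1, 161.6]
orientation: [-90.1, 0.1, -169.8]
wrist_force: [0.5, -0.1, -1.0]
grip_width: 35.2
```

step_arm:
  targets:
    - [[0.8, 0, 0, 0, 0, 0.134, 0], [0.8, 0, 0, 0, 0, 0.134, 0], [0.8, 0, 0, 0, 0, 0.134, 0], [0.8, 0, 0, 0, 0, 0.134, 0], [0.8, 0, 0, 0, 0, 0.134, 0], [0.8, 0, 0, 0, 0, 0.134, 0], [0.8, 0, 0, 0, 0, 0, 0], [0.8, 0, 0, 0, 0, 0, 0]]

```text
t: 17.1
tool_pos: [466.5, 288.0, 158.8]
orientation: [-89.8, -0.0, 144.3]
wrist_force: [-0.4, 0.6, -1.0]
grip_width: 35.2
```

step_arm:
  targets:
    - [[0.8, -0.012, 0, 0.0126, 0, 0, 0], [0.8, -0.0245, 0, 0.0256, 0, 0, 0], [0.8, -0.0245, 0, 0.0256, 0, 0, 0], [0.8, -0.0245, 0, 0.0256, 0, 0, 0], [0.8, -0.0245, 0, 0.0256, 0, 0, 0], [0.8, -0.0245, 0, 0.0256, 0, 0, 0], [0.8, -0.0245, 0, 0.0256, 0, 0, 0], [0.8, -0.0245, 0, 0.0256, 0, 0, 0], [0.8, -0.0121, 0, 0.0126, 0, 0, 0], [0.8, 0, 0, 0, 0, 0, 0]]

```text
t: 18.1
tool_pos: [505.1, 5.6, 159.9]
orientation: [-90.0, -0.0, 144.0]
wrist_force: [-0.0, 0.5, -0.2]
grip_width: 34.8
```

step_arm:
  targets:
    - [[0.8, 0, 0.01, 0, 0, 0, 0], [0.8, 0, 0.02, 0, 0, 0, 0], [0.8, 0, 0.02, 0, 0, 0, 0], [0.8, 0, 0.01, 0, 0, 0, 0], [0.8, 0, 0, 0, 0, 0, 0], [0.8, 0, 0, 0, 0, 0, 0]]

```text
t: 18.7
tool_pos: [506.1, 8.7, 100.5]
orientation: [-90.0, 0.0, 144.2]
wrist_force: [-0.3, -0.1, 0.5]
grip_width: 35.1
```

```bash
python3 - <<'E'
from h import *
from cell import r
for n in('wrist','top','scene'):
    f=r.grab_frame(n); pickle.dump(f,open(n+'7.pkl','wb')); cv2.imwrite(f'pics/{n}7.png',f['pixels'][:,:,::-1])
o=r.get_obs();print(o['t'],o['tool_pos'],o['orientation'],o['wrist_force'],o['grip_width'])
E
python3 held.py wrist7.pkl 506.1 8.5 100 15.5 pics/ov7.png
python3 - <<'E'
from h import *
f=pickle.load(open('wrist7.pkl','rb'))
im=cv2.imread('pics/ov7.png'); t=np.linspace(0,6.283,60)
for x,y in((547.3,-81.2),(507.7,7.3)):
    cv2.polylines(im,[np.int32(proj(f,np.c_[x+22*np.cos(t),y+22*np.sin(t),np.full(60,5)]).round())],True,(0,0,255),1)
cv2.imwrite('pics/ov7.png',im)
E
```

```text
18.85 [506.43430733   8.5929405  101.19716582] [-9.00906439e+01  7.27843248e-02  1.44140768e+02] [-0.67775007  0.2846101  -0.61913493] 34.986909362317185
[313.42280946  18.07579972] 1438 (np.float64(313.5), np.float64(18.5)) [582.7 -46.9 153.5] [582.6 -46.8 153.5]
[440.49501812  79.85914855] 2208 (np.float64(440.5), np.float64(80.0)) [557.8 -61.7 153.5] [557.8 -61.6 153.5]
[190.86446886  83.128663  ] 2184 (np.float64(191.0), np.float64(83.0)) [587.9 -18.9 153.5] [587.9 -19.  153.5]
[312.65951595 156.06545655] 1818 (np.float64(312.5), np.float64(156.5)) [560.8 -30.8 153.5] [560.8 -30.8 153.5]
[202.5676359  219.56131479] 1582 (np.float64(203.0), np.float64(220.0)) [564.   -1.5 153.5] [563.9  -1.5 153.5]
[422.30916031 220.43129771] 1572 (np.float64(422.0), np.float64(221.0)) [533.8 -42.9 153.5] [533.7 -42.8 153.5]
[310.18960594 401.19189035] 3502 (np.float64(310.0), np.float64(401.5)) [508.    8.2 153.5] [508.    8.3 153.5]
```

View pics/ov7.png

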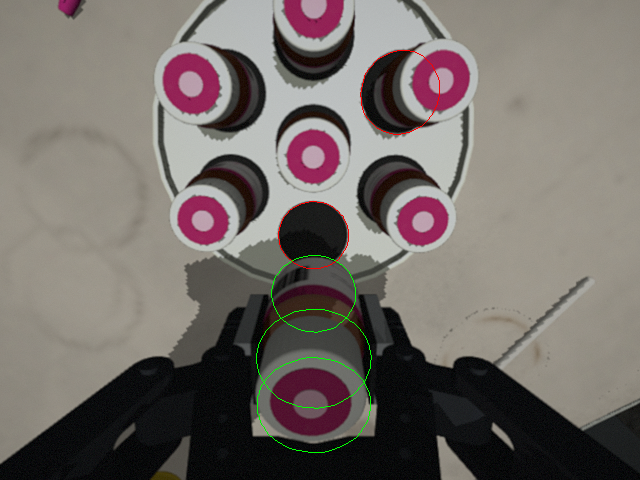

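step_arm:
  targets:
    - [[0.8, 0, 0.01, 0, 0, 0, 0], [0.8, 0, 0.02, 0, 0, 0, 0], [0.8, 0, 0.015, 0, 0, 0, 0], [0.8, 0, 0.01, 0, 0, 0, 0], [0.8, 0, 0.005, 0, 0, 0, 0], [0.8, 0, 0, 0, 0, 0, 0]]

```text
t: 19.45
tool_pos: [505.5, 8.1, 39.7]
orientation: [-89.9, -0.0, 144.1]
wrist_force: [-0.0, 0.1, -0.4]
grip_width: 35.3
```

step_arm:
  targets:
    - [[0.8, 0, 0.007, 0, 0, 0, 0], [0.8, 0, 0.006, 0, 0, 0, 0], [0.8, 0, 0.002, 0, 0, 0, 0], [0.8, 0, 0, 0, 0, 0, 0]]

```text
t: 19.85
tool_pos: [505.6, 8.2, 25.0]
orientation: [-90.0, -0.0, 144.1]
wrist_force: [-0.2, 0.1, -0.2]
grip_width: 34.9
```

step_arm:
  targets:
    - [[0.8, 0, 0.002, 0, 0, 0, 0], [0.8, 0, 0.001, 0, 0, 0, 0], [0.8, 0, 0.001, 0, 0, 0, 0], [0.8, 0, 0, 0, 0, 0, 0], [0.8, 0, 0, 0, 0, 0, 0]]

```text
t: 20.35
tool_pos: [505.8, 8.3, 21.4]
orientation: [-90.0, 0.0, 144.1]
wrist_force: [1.0, -0.5, -1.1]
grip_width: 35.0
```

step_arm:
  targets:
    - [[0.8, 0, 0.001, 0, 0, 0, 0], [0.8, 0, 0, 0, 0, 0, 0]]

```text
t: 20.55
tool_pos: [505.9, 8.2, 21.2]
orientation: [-90.0, 0.0, 144.1]
wrist_force: [-2.1, 0.6, 6.5]
grip_width: 34.9
```

Foot contact; release partway and lift.

step_arm:
  targets:
    - [[0.55, 0, 0, 0, 0, 0, 0], [0.53, 0, 0, 0, 0, 0, 0], [0.5, 0, 0, 0, 0, 0, 0], [0.48, 0, 0, 0, 0, 0, 0], [0.47, 0, 0, 0, 0, 0, 0]]

```text
t: 21.05
tool_pos: [505.8, 8.2, 20.2]
orientation: [-90.0, -0.0, 144.1]
wrist_force: [0.3, 0.4, -0.0]
grip_width: 45.3
```

step_arm:
  targets:
    - [[0.47, 0, -0.005, 0, 0, 0, 0], [0.47, 0, -0.015, 0, 0, 0, 0], [0.47, 0, -0.03, 0, 0, 0, 0], [0.47, 0, -0.04, 0, 0, 0, 0], [0.47, 0, -0.04, 0, 0, 0, 0], [0.47, 0, -0.03, 0, 0, 0, 0], [0.47, -0.0, 0, 0, 0, 0, 0]]

```text
t: 21.75
tool_pos: [508.6, 8.8, 185.6]
orientation: [-90.5, 0.4, 144.2]
wrist_force: [-0.1, -0.1, -0.1]
grip_width: 45.2
```

Run:
```python
from h import *
from cell import r
for n in('wrist','top','scene'):
    f=r.grab_frame(n); cv2.imwrite(f'pics/{n}8.png',f['pixels'][:,:,::-1])
    if n=='scene': cv2.imwrite(f'pics/{n}8.png',cv2.resize(f['pixels'][130:280,230:430,::-1],None,fx=4,fy=4,interpolation=cv2.INTER_CUBIC))
    for c,a,b,wh in pink(f): print(n,c.round(1),a,'z74',onz(f,c,74)[0].round(1)[:2])
o=r.get_obs();print(o['t'],o['tool_pos'],o['wrist_force'],o['grip_width'])
```

```text
wrist [150.2  21.7] 610 z74 [665.1  11.4]
wrist [317.6  47. ] 1009 z74 [598.8 -58.7]
wrist [400.9  95.3] 924 z74 [548.  -83.9]
wrist [237.4  97.6] 894 z74 [604.8  -3.3]
wrist [316.9 145.7] 812 z74 [553.7 -25.7]
wrist [242.  189.4] 727 z74 [559.6  29.8]
wrist [391.5 190.1] 738 z74 [502.7 -48.5]
wrist [316.  233.9] 661 z74 [507.2   8.5]
top [343.6 141.9] 15 z74 [699.  -60.3]
top [343.  190.6] 76 z74 [598.7 -57.8]
top [329.8 213.9] 19 z74 [552.6 -32. ]
top [356.8 216.4] 79 z74 [547.5 -83.3]
top [308.  237.5] 87 z74 [507.    9.2]
top [340.1 242. ] 37 z74 [498.1 -51. ]
scene [253.9 189. ] 120 z74 [650.6  27.8]
scene [299.  182.5] 50 z74 [598.1 -57.5]
scene [323.8 188.9] 39 z74 [547.2 -83.9]
scene [278.8 193.6] 45 z74 [603.5  -2.9]
scene [302.6 201. ] 50 z74 [552.4 -25.5]
scene [326.9 208.5] 55 z74 [501.8 -48.6]
scene [281.1 212.9] 54 z74 [558.7  30.2]
scene [305.9 221.5] 61 z74 [506.    8.5]
21.9 [505.08068738   8.14486372 179.93676123] [-0.40907089  0.10419724 -0.50590831] 45.197356402185456
```

View pics/wrist8.png

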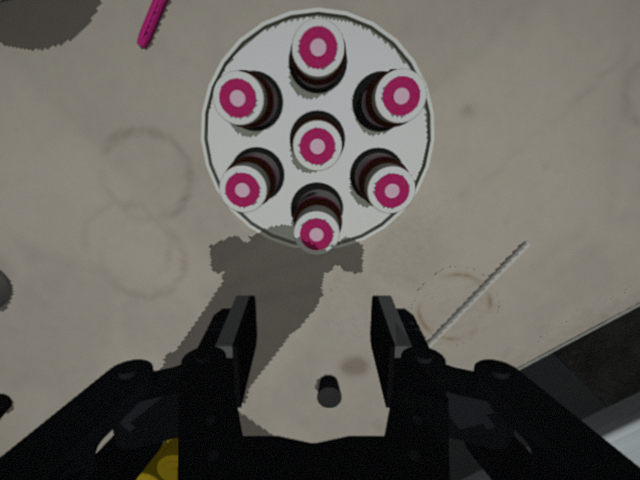

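View pics/scene8.png

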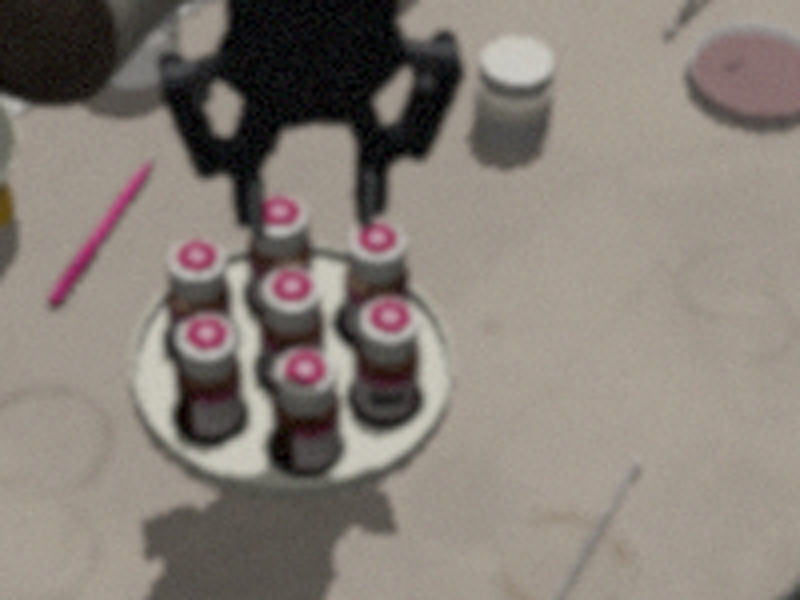

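All seven bottles stand upright on their pads, the new ones at (506.7, 8.7) and (547.5, −83.7), 2 to 3 mm from the place middles. The gripper is clear, so I'm handing in.

```bash
python3 -c "
from cell import r
print(r.finish_job())"
```

```text
the job is handed in; nothing more can be done
None
```

Both loose pink-capped bottles now stand upright in the two empty places. I lowered each one, still held, until it touched its pad, then released it; the job was handed in at about 22 s.

- **Position:** In the last pictures the two bottles are about 2 mm and 2.5 mm from the middle of their places (12 mm allowed). The cameras agree with each other to about 1 mm.
- **Tray:** The caps of the bottles fixed in the tray have not shifted by more than about 1 mm in the scene and wrist pictures, so the tray did not move. In the last top picture the arm partly hid several caps, so I did not use those readings.
- **Contact:** On the first placing, about 6 N of sideways force showed up, probably a finger touching a neighbouring bottle. Moving about 3 mm outwards cleared it. The second placing had only the light touch of the foot on the pad.
- **Unexplained reading:** The grip opening read about 35 mm on bottles that are 37 mm wide. I did not find out why, but the bottles held firmly and stayed upright.
- **At hand-in:** The gripper was empty, about 180 mm above the bench, and touching nothing.

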